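Sleeve the probe post in a screened test box

TASK

Open the screened test box by sliding its copper door all the way in behind (under) its silver neighbour, slip the orange shield sleeve over the white probe post inside and lower it, still in the gripper, until it sits on the brass base. Let go, then slide the copper door fully shut again. Keep the silver door shut and leave the other things on the bench where they are.

Things in the scene. Friction and masses are not known exactly. Their poses are not given: they have to be found in the camera images.
- test_box: grey metal box fixed to the bench, 200 (its x) x 420 (its y) x 99 mm high; origin at the centre of its underside, z up. Two bypass doors close its top and slide along its y: copper (lower track, over the -y half, 85 to 90 mm above the bench) and silver (upper track, over the +y half, top at 97 mm). Long side walls 10 mm thick, 99 mm high; end walls 8 mm thick, 82 mm high; inner floor at 6 mm
- copper_door (a joint): travel of the copper door in m: 0 = shut, 0.14 = fully open behind (under) the silver door; grows as the door slides to the box's +y; may start partly open. About 2 N of friction; stays where it is left. Fully open, the mouth is 180 mm wide (box x) and runs from y = -202 to -70 mm of the box
- copper_door_fin (a point): centre of the black grip fin on the copper door, 103 mm above the bench: 50 mm along the box's x, 12 mm thick along its y, top 116 mm above the bench. Near the door's outer end, moves with the door; with the door fully open it is 34 mm clear of the silver door's edge. Axes as the box
- silver_door (a joint): travel of the silver door (220 mm long, blue grip fin of the same size at its outer, +y end, 26 mm tall) in m: 0 = shut, as it starts and must end; it would grow towards the box's -y
- post_base (a point): centre of the upper face of the round brass base (62 mm across, 4 mm thick) of the upright white probe post, on the box floor under the copper door, 10 mm above the bench: the seat of the sleeve. The post rises 54 mm above this point, 26 mm in diameter, its last 10 mm tapering to 12 mm
- sleeve_center (a point): centre (half-way up) of the loose orange shield sleeve: an upright tube 70 mm tall, 44 mm outside and 30 mm inside diameter, about 150 g, open at both ends, axis z; either end may go down. Starts standing on the bench. On the post its top is 5 mm below the copper door
- blue_sleeve_center (a point): centre of a blue tube of the same outside size with a 20 mm bore (too narrow for the post), standing on the bench; leave it alone
- dummy_load_center (a point): centre of a black ribbed cylinder, 45 mm across and 74 mm tall with its brass stub on top, standing on the bench; leave it alone
- amp_one: small orange amplifier block, 70 x 65 x 24 mm, origin at the centre of its underside; leave it alone
- amp_two: larger orange amplifier block, 95 x 70 x 30 mm, origin at the centre of its underside; leave it alone
- splitter: gold splitter block, 80 x 120 x 32 mm, origin at the centre of its underside; leave it alone
- attenuator: white block, 60 x 50 x 22 mm, origin at the centre of its underside; leave it alone
- wrench: steel wrench lying flat, origin on its underside; leave it alone
Not all that is in view belongs to the job. Leave any purple look-alike of the part that bears sleeve_center alone.

How it is judged:
On the way, in this order (a step that is already met when the one before it is completed fails the run):
1. the copper door is slid all the way open behind its neighbour (within 10 mm of its stop) (value of joint copper_door above 0.13 m), for 0.2 s.
2. the orange sleeve is on the post, down to within 6 mm of the brass base, while the fingers still hold it (horizontal distance between sleeve_center and post_base below 0.005 m and z of sleeve_center in the frame of post_base below 0.041 m and contact force between the fingers and sleeve above 0.5 N), for 0.1 s.
At the end, for the whole second after the job is handed in: The orange sleeve stands on the brass base round the post (centre within 5 mm of the post axis, bottom within 3 mm of the base, upright within 0.08 rad, at rest), and both doors are shut to within 6 mm (value of joint each of copper_door, silver_door below 0.006 m and horizontal distance between sleeve_center and post_base below 0.005 m and z of sleeve_center in the frame of post_base below 0.038 m and angle between sleeve_center's own z axis and vertical below 0.08 rad and linear speed of sleeve below 0.02 m/s); the robot touches nothing.
It fails at once if another thing on the bench is moved by more than 30 mm (distance of any of blue_sleeve_center, dummy_load_center, amp_one, amp_two, splitter, attenuator, wrench from where it was at the start of the episode above 0.03 m).
It fails at once if the silver door is slid open by more than 30 mm (value of joint silver_door above 0.03 m).
It also fails if it takes over 72 s, if anything falls off the work surface, if the arm or the gripper's body presses on something with over 40 N, if the wrist force passes 120 N, or if a joint passes its speed limit or range.

ROBOT

A 6-joint arm with a two-finger parallel gripper is mounted at the origin on the work surface. World frame = base frame: x ahead of the robot, y to its left, z up, the work surface at z = 0. Lengths are in m, angles in rad, forces in N, time in s.
With the tool pointing down it reaches from about 0.375 to 0.9 m from the base axis. Payload 3.1 kg.
Tool frame: the origin (TCP) lies between the finger pads; the fingertips stand 8 mm ahead of it and the grasp point (between the pads) lies 11 mm behind it (manip.tip_extent is the distance from the TCP to the fingertips, in m); z points along the fingers, x is the direction in which the jaws open and shut, and the axes are right-handed (so a half turn about z gives the same grasp; the last joint's range is limited). The gripper opens to 85 mm and grips with 20 to 120 N. Pads are 22 mm wide; open, the fingers measure 114 mm over their backs; the gripper's body (76 mm by 85 mm) begins 54 mm behind the grasp point. The pads swing forward as they close: fully open they stand 13 mm farther back than shut.
Start: joints at [-0.178, 0.527, 1.433, -0, 1.181, -0.178], TCP at [0.625, 0, 0.239] pointing down, gripper open.
Joint ranges: [-3.08, 3.08], [-0.75, 2.2], [0.22, 2.44], [-1.43, 4.57], [0, 2.65], [-2.85, 2.85]. Speed limits (rad/s): [2.79, 2.79, 3.14, 3.14, 3.14, 3.14].

INTERFACE

Orientations are given as a unit quaternion [x, y, z, w].
In Python, from station import manip gives the robot as it stands.
- The arm moves only by the tool move_arm, never from a script. Its argument "deltas" is a list that holds one entry, the list of rows, each a list of 4 numbers: the shift along the tool's x, y, z in m, then the turn about the tool's z in degrees. A call has 1 to 20 rows; each row is the pose to reach, as a shift and turn from the pose measured when the call began, along the tool's axes at that moment; what a row does not reach only later rows make up. A row lasts 1/12 s, in which the tool goes at most 41.7 mm and 7.16 degrees, less where a joint would pass 70% of its speed; a pose out of reach is approached as far as the arm can. A call with a gripper value outside its range is refused whole. "gripper" is the opening, from 0 (shut) to 1 (fully open), set as the call begins (left out, the last holds). The fingers move at their own pace and stop on an object; "squeeze" is the grip in N (left out, the last holds). Time passes only in rows, so rows that repeat a pose let the fingers close. It gives the time, the measured TCP pose, the force and the opening at its end, in the units of the state.
- manip.sense(): the state, without advancing time (a new reading comes with each control period).
- manip.snapshot(name): name is "scene" or "side" or "wrist"; returns a dict with "img" (400x640x3 uint8, red, green, blue), "vertical_fov" (degrees; the focal length in pixels is half the picture's height over the tangent of half this angle, whatever the lens; pixels are square), "cx", "cy" (the principal point, pixels), "origin" and "orientation" of the camera in the world. Camera axes: x right, y down, z forward; pixel columns grow to the right and rows downward; lengths in m; the calibration is good to about 2 mm. A picture is of the moment at which its call begins. There is no depth.
- manip.sign_off(): hands the job in, once; it reports no verdict.
The state is a dict: "t": time; "q": joint angles; "qd": joint speeds; "tau": joint torques, N m; "tcp_pos": TCP position; "tool_rot": TCP orientation; "force": force on the tool from outside, world axes, zero at the start; "ft_torque": the same for the moment, N m; "finger_gap": opening from 0.0 (shut) to 1.0 (fully open).
Only numpy, scipy, OpenCV 4.12 (cv2) and the standard library are available. Lean on these libraries where they do the work, as an engineer would, in place of code of your own. Each camera call takes 0.05 s, during which the arm holds its last target.

## Working session

There is one attempt and no reset: what is moved stays moved. The work goes in short steps, Python scripts to look and compute and a tool call to move; the robot and the scene stay as the last step left them, time stands still between calls to the robot, and variables do not carry over. Pictures are saved under pics/ and viewed, and the job is handed in when it is done.

Besides the shell and the picture viewer there is one more tool, called as name(argument=value, ...), one argument or row to a line, values as JSON. move_arm: Moves the arm, as the interface text tells. Its arguments: {"type":"object","properties":{"deltas":{"type":"array"},"gripper":{"type":"number"},"squeeze":{"type":"number"}},"required":["deltas"]}

```bash
ls; mkdir -p pics
cat > h.py <<'E'
import numpy as np, cv2, json
from scipy.spatial.transform import Rotation as R
from station import manip
def snap(n,f):
    s=manip.snapshot(n); cv2.imwrite('pics/'+f+'.png',s['img'][:,:,::-1]); 
    m={k:(np.asarray(v).tolist()) for k,v in s.items() if k!='img'}
    json.dump(m,open('pics/'+f+'.json','w')); return m
def ray(f,u,v):
    m=json.load(open('pics/'+f+'.json')); fl=200/np.tan(np.radians(m['vertical_fov']/2))
    d=R.from_quat(m['orientation']).apply([(u-m['cx'])/fl,(v-m['cy'])/fl,1]); return np.array(m['origin']),d
def onz(f,u,v,z):
    o,d=ray(f,u,v); return o+d*(z-o[2])/d[2]
def proj(f,p):
    m=json.load(open('pics/'+f+'.json')); fl=200/np.tan(np.radians(m['vertical_fov']/2))
    c=R.from_quat(m['orientation']).inv().apply(np.array(p)-m['origin']); return np.round([m['cx']+fl*c[0]/c[2],m['cy']+fl*c[1]/c[2]],1)
def crop(f,u0,v0,u1,v1,k,out):
    im=cv2.imread('pics/'+f+'.png')[v0:v1,u0:u1]; cv2.imwrite('pics/'+out+'.png',cv2.resize(im,None,fx=k,fy=k,interpolation=cv2.INTER_CUBIC))
E
python3 - <<'E'
from h import *
for n in ['scene','side','wrist']: print(snap(n,n+'0'))
s=manip.sense();print(s['t'],s['tcp_pos'],s['tool_rot'],s['force'],s['finger_gap'], manip.tip_extent)
E
```

```text
pics
{'vertical_fov': 42.83565860038035, 'cx': 325.9800973385429, 'cy': 205.62169240673376, 'origin': [1.218512059053246, 1.0575500185471243, 1.0253325268462559], 'orientation': [0.2590851402402034, 0.8538956694206781, -0.43366361585353635, -0.12519162965694797]}
{'vertical_fov': 44.4552096221758, 'cx': 313.259803628161, 'cy': 197.97290824991802, 'origin': [0.20595889249905608, 1.0197118045481017, 0.8569694482127123], 'orientation': [-0.11956341642341298, 0.8802172622125215, -0.4540588960415923, 0.06893968147406418]}
{'vertical_fov': 67.40048863289371, 'cx': 316.2269189674457, 'cy': 203.52596788641148, 'origin': [0.6243674202739018, 0.06997894124670348, 0.3723602641513644], 'orientation': [0.9902591968139803, -5.183348936182201e-05, -0.0010995514221618626, 0.13923186210523017]}
0.15 [6.24460169e-01 1.44175309e-04 2.38522447e-01] [ 9.99999626e-01  7.50704862e-06 -8.46373201e-04 -1.78682285e-04] [-0.48239822 -0.36356068  0.06056183] 0.9999950243687487 0.008
```

View pics/scene0.png

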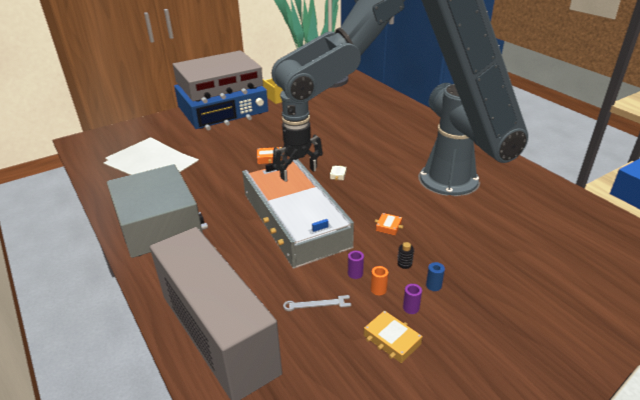

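View pics/side0.png

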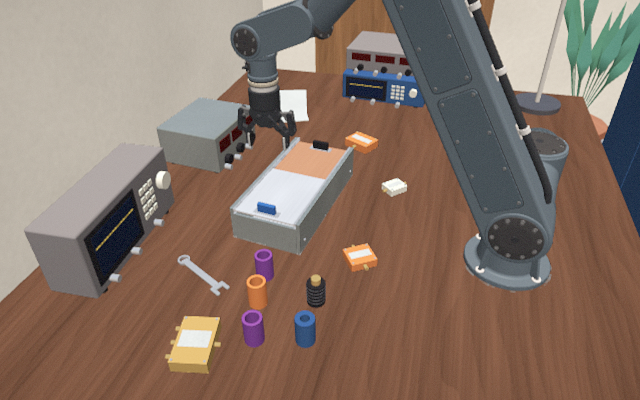

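View pics/wrist0.png

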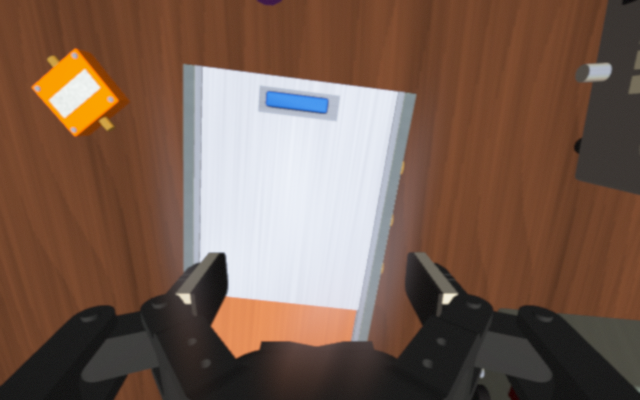

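The upright tubes in the scene picture are purple at (356,264), orange at (379,281), purple at (412,298) and blue at (435,276), plus the black dummy load at (405,255). In the side picture, orange is at (257,292). The orange one is the sleeve; I'll confirm it in crops.

Run:
```python
from h import *
crop('scene0',230,140,390,310,4.7,'c1')
crop('side0',220,120,370,320,3.9,'c2')
```

```text
(no output)
```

View pics/c1.png

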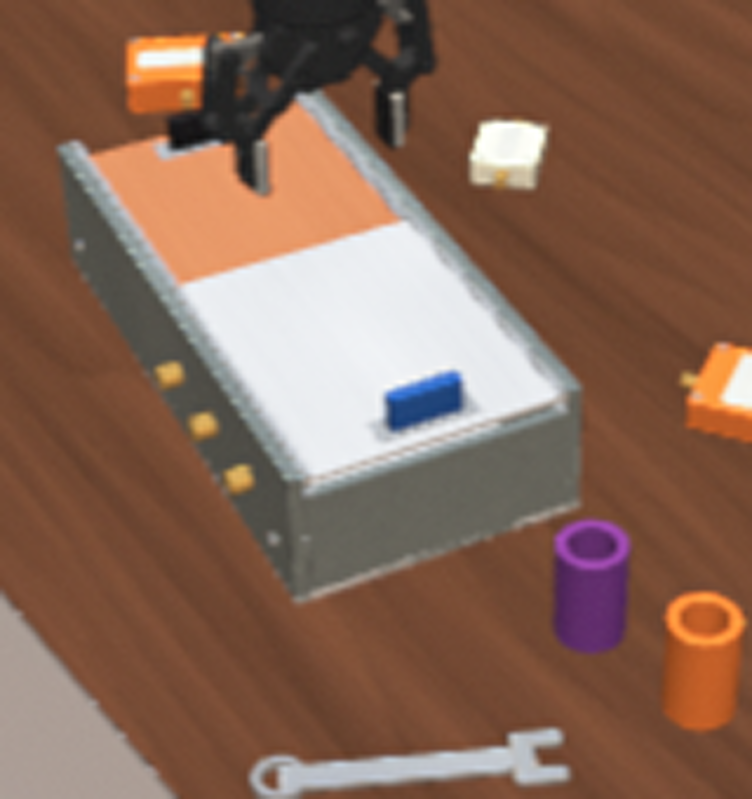

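View pics/c2.png

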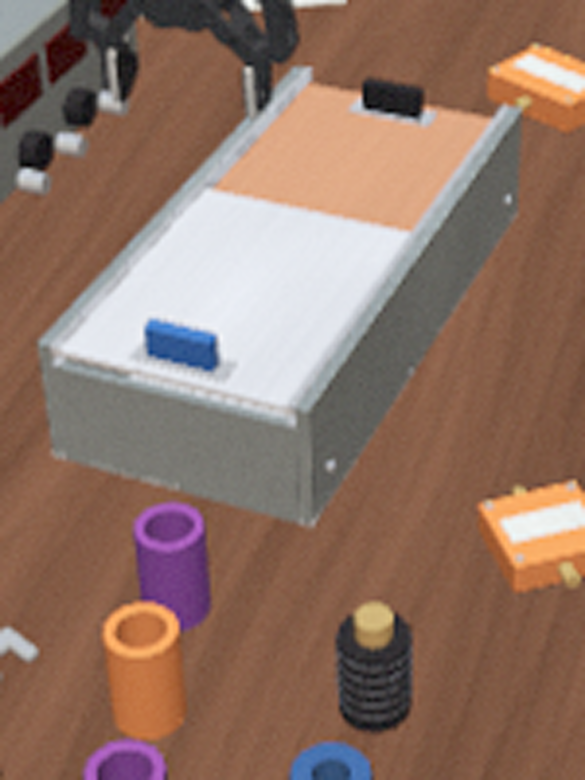

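Run:
```python
from h import *
S=lambda u,v:(230+u/4.7,140+v/4.7)
D=lambda u,v:(220+u/3.9,120+v/3.9)
for n,f,p,z in [('A scene','scene0',S(297,482),.099),('A0','scene0',S(300,600),0),('B','scene0',S(578,385),.099),('B0','scene0',S(578,505),0),('farA','scene0',S(72,145),.099),
 ('A side','side0',D(45,348),.099),('A0','side0',D(58,457),0),('B','side0',D(310,410),.099),('B0','side0',D(308,523),0),('farB','side0',D(518,108),.099),('farA','side0',D(305,70),.099),
 ('fin top','side0',D(394,86),.116),('silver edge','side0',D(310,209),.097),('blue fin top','side0',D(182,327),.123),
 ('sl sc','scene0',S(704,618),.07),('sl bot','scene0',S(700,728),0),('sl side','side0',D(142,629),.07),('sl bot','side0',D(149,735),0),
 ('purple','side0',D(171,528),.07)]:
    print(n,onz(f,*p,z).round(4))
```

```text
A scene [0.7046 0.0948 0.099 ]
A0 [0.7053 0.0901 0.    ]
B [0.5119 0.1132 0.099 ]
B0 [0.5103 0.1143 0.    ]
farA [ 0.6493 -0.319   0.099 ]
A side [0.6993 0.0966 0.099 ]
A0 [0.7032 0.0921 0.    ]
B [0.5086 0.1144 0.099 ]
B0 [0.5137 0.1124 0.    ]
farB [ 0.4621 -0.2998  0.099 ]
farA [ 0.6465 -0.3179  0.099 ]
fin top [ 0.5597 -0.2802  0.116 ]
silver edge [ 0.58   -0.1164  0.097 ]
blue fin top [0.6059 0.0813 0.123 ]
sl sc [0.5566 0.2986 0.07  ]
sl bot [0.5672 0.314  0.    ]
sl side [0.5541 0.2983 0.07  ]
sl bot [0.5492 0.3148 0.    ]
purple [0.5684 0.2127 0.07  ]
```

move_arm(
  deltas=[
    [[-0.02,0.08,0,-20],[-0.04,0.16,0,-40],[-0.064,0.24,0,-60],[-0.064,0.28,0,-83],[-0.064,0.28,0,-83],[-0.064,0.28,0,-83],[-0.064,0.28,0,-83],[-0.064,0.28,0,-83],[-0.064,0.28,0,-83],[-0.064,0.28,0,-83],[-0.064,0.28,0,-83],[-0.064,0.28,0,-83],[-0.064,0.28,0,-83],[-0.064,0.28,0,-83],[-0.064,0.28,0,-83]],
  ],
  gripper=0.5,
)

```text
t: 1.4
tcp_pos: [0.5604, -0.2797, 0.2384]
tool_rot: [0.75, 0.662, -0.001, -0.001]
force: [0.3, 0.8, -0.0]
finger_gap: 0.499
```

Run:
```python
from h import *
snap('wrist','w1');snap('scene','s1');snap('side','d1')
s=manip.sense();print(s['t'],s['tcp_pos'],R.from_quat(s['tool_rot']).as_matrix().round(3),s['finger_gap'],s['q'])
crop('s1',230,140,390,310,4.7,'c3')
```

```text
1.55 [ 0.56047264 -0.27977572  0.23851442] [[ 0.123  0.992 -0.002]
 [ 0.992 -0.123  0.   ]
 [ 0.    -0.002 -1.   ]] 0.49818558407097985 [-6.40769994e-01  5.31002902e-01  1.42843420e+00 -8.24570997e-04
  1.18377259e+00 -2.08804624e+00]
```

View pics/w1.png

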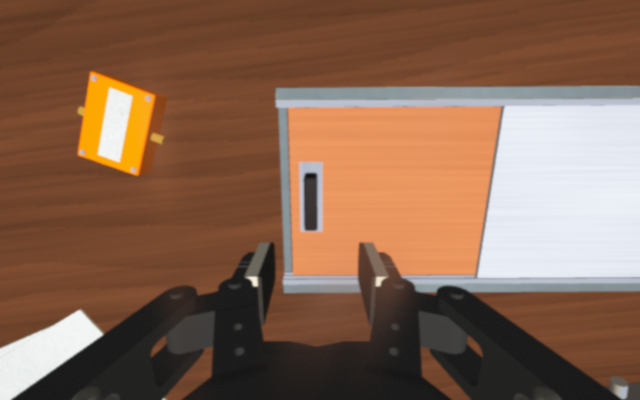

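View pics/c3.png

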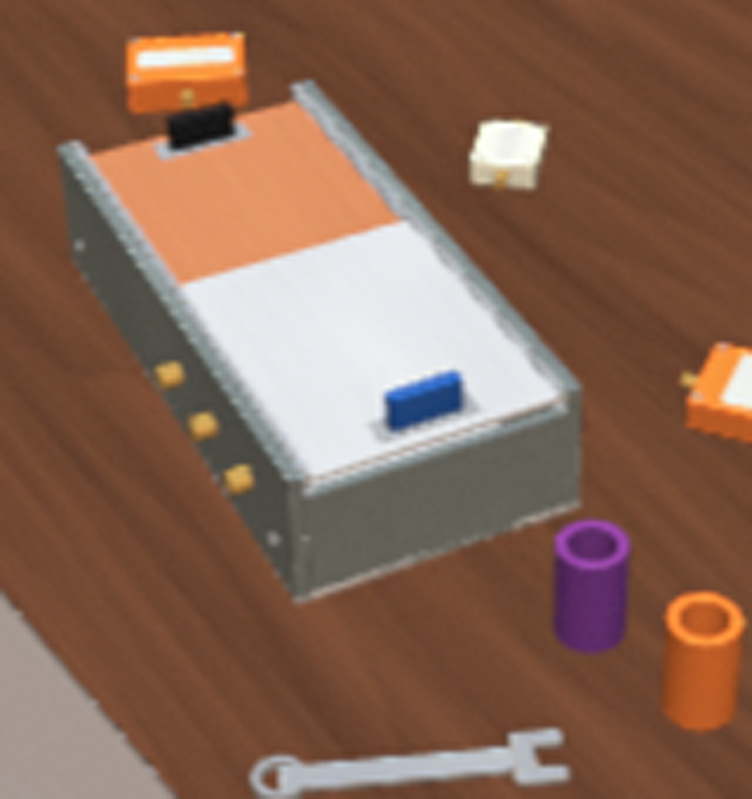

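The wrist picture shows the copper door closed or nearly so. The fin top is centred near (311,202), the box corner is at (277,90), and the silver edge runs from (503,106) to (478,278).

Run:
```python
from h import *
c=np.array([.581,-.1025])
a=np.radians(-7.1);ex=np.array([np.cos(a),np.sin(a)]);ey=np.array([-np.sin(a),np.cos(a)])
S=lambda u,v:(230+u/4.7,140+v/4.7)
for n,f,p,z in [('fin','w1',(311,202),.116),('fin sc','s1',S(203,118),.116),('cornA','w1',(277,89),.099),('cornB','w1',(284,291),.099),('door end','w1',(291,190),.09),('silver','w1',(490,200),.097),('wallA','w1',(600,88),.099),('wallB','w1',(600,291),.099)]:
    q=onz(f,*p,z); print(n,q.round(4),(q[:2]-c)@ex.T,(q[:2]-c)@ey.T)
```

```text
fin [ 0.5613 -0.2847  0.116 ] 0.0030224189956512587 -0.1832714735244779
fin sc [ 0.5656 -0.273   0.116 ] 0.005825109812498369 -0.1711019739711965
cornA [ 0.4629 -0.3015  0.099 ] -0.09257441143427847 -0.2120894503831734
cornB [ 0.6572 -0.3257  0.099 ] 0.10321075113986825 -0.2120489378346165
door end [ 0.5541 -0.3037  0.09  ] -0.0017953317312791963 -0.20302814013566867
silver [ 0.5858 -0.1165  0.097 ] 0.006483740132290244 -0.013345519577825567
wallA [ 0.4965 -0.0277  0.099 ] -0.0930824748567819 0.06377554494436419
wallB [ 0.6978 -0.0018  0.099 ] 0.10342485679458184 0.11433343392174998
```

move_arm(
  deltas=[
    [[-0.003,0,0.03,0],[-0.003,0,0.07,0],[-0.003,0,0.1,0],[-0.003,0,0.125,0],[-0.003,0,0.136,0],[-0.003,0,0.136,0],[-0.003,0,0.136,0]],
  ],
)

```text
t: 2.13
tcp_pos: [0.5602, -0.2829, 0.1027]
tool_rot: [0.749, 0.662, -0.001, -0.001]
force: [-0.1, -0.4, 0.4]
finger_gap: 0.498
```

move_arm(
  deltas=[
    [[0,0,0,0],[0,0,0,0],[0,0,0,0],[0,0,0,0],[0,0,0,0],[0,0,0,0]],
  ],
  gripper=0,
  squeeze=40,
)

```text
t: 2.63
tcp_pos: [0.5615, -0.284, 0.105]
tool_rot: [0.749, 0.662, -0.0, 0.002]
force: [0.2, 0.0, 7.7]
finger_gap: 0.127
```

move_arm(
  deltas=[
    [[0.005,0,-0.002,0],[0.02,0,-0.002,0],[0.035,0,-0.002,0],[0.05,0,-0.002,0],[0.065,0,-0.002,0],[0.08,0,-0.002,0],[0.095,0,-0.002,0],[0.107,0,-0.002,0],[0.115,0,-0.002,0],[0.12,0,-0.002,0],[0.12,0,-0.002,0]],
  ],
)

```text
t: 3.55
tcp_pos: [0.5762, -0.1618, 0.1052]
tool_rot: [0.749, 0.663, 0.0, 0.0]
force: [5.1, 1.5, -18.8]
finger_gap: 0.125
```

Run:
```python
from h import *
snap('wrist','w2');snap('scene','s2')
s=manip.sense();print(s['t'],s['tcp_pos'],s['force'],s['finger_gap'])
```

```text
3.65 [ 0.57613754 -0.16202495  0.10518053] [  5.72897823   2.32789539 -18.19936088] 0.12959399351796297
```

View pics/w2.png

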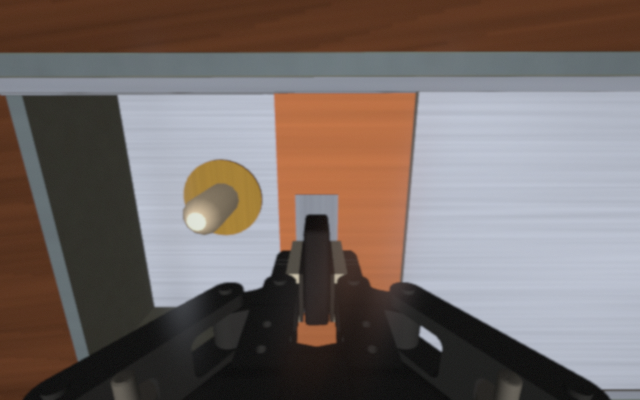

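View pics/s2.png

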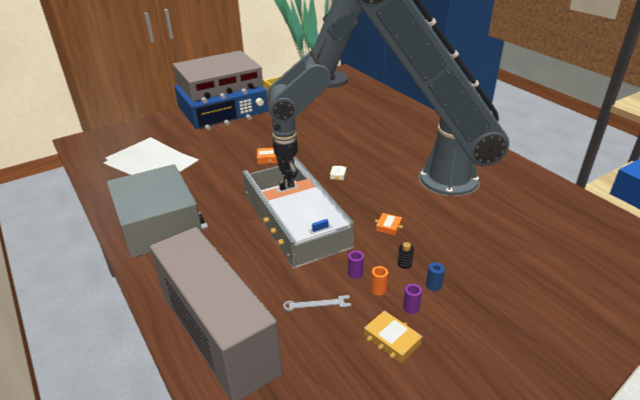

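The door is about 12 cm along. The white post on its brass base is visible at (225,200). I'll push on to the stop.

move_arm(
  deltas=[
    [[0.005,0,0.001,0],[0.008,0,0.001,0],[0.011,0,0.001,0],[0.013,0,0.001,0],[0.013,0,0.001,0]],
  ],
)

```text
t: 4.07
tcp_pos: [0.577, -0.1555, 0.1051]
tool_rot: [0.748, 0.664, -0.004, 0.004]
force: [-4.7, -23.5, -8.0]
finger_gap: 0.128
```

move_arm(
  deltas=[
    [[0,0,0,0],[-0.001,0,0,0],[-0.001,0,0,0]],
  ],
)

```text
t: 4.32
tcp_pos: [0.5769, -0.1559, 0.1051]
tool_rot: [0.748, 0.664, -0.004, 0.004]
force: [2.1, -2.4, -10.0]
finger_gap: 0.13
```

move_arm(
  deltas=[
    [[0,0,0,0],[0,0,0,0],[0,0,0,0],[0,0,0,0]],
  ],
  gripper=0.3,
)

```text
t: 4.65
tcp_pos: [0.5772, -0.1554, 0.1062]
tool_rot: [0.748, 0.664, -0.004, 0.005]
force: [-0.1, -0.3, -0.4]
finger_gap: 0.301
```

move_arm(
  deltas=[
    [[0,0,-0.02,0],[0,0,-0.05,0],[0,0,-0.09,0],[0,0,-0.13,0],[0,0,-0.16,0],[0,0,-0.16,0]],
  ],
)

```text
t: 5.15
tcp_pos: [0.5808, -0.1547, 0.2746]
tool_rot: [0.747, 0.664, -0.0, 0.012]
force: [1.2, 0.1, 1.2]
finger_gap: 0.301
```

Run:
```python
from h import *
snap('wrist','w3');snap('scene','s3');snap('side','d3')
s=manip.sense();print(s['t'],s['tcp_pos'],s['force'],s['finger_gap'])
crop('s3',230,140,390,310,4.7,'c4')
```

```text
5.3 [ 0.57659321 -0.15302446  0.26659415] [-0.68705028  0.14953159 -0.91045168] 0.29753298457517113
```

View pics/w3.png

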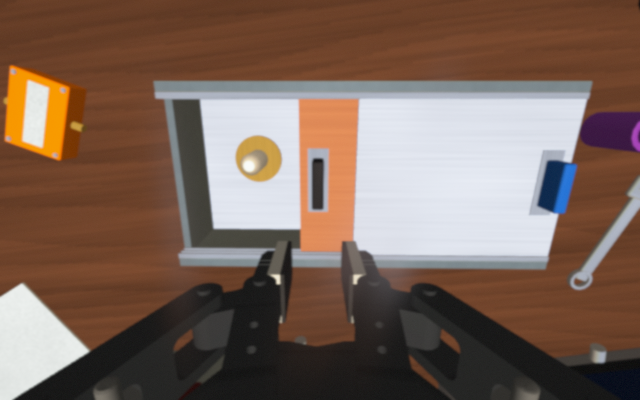

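View pics/c4.png

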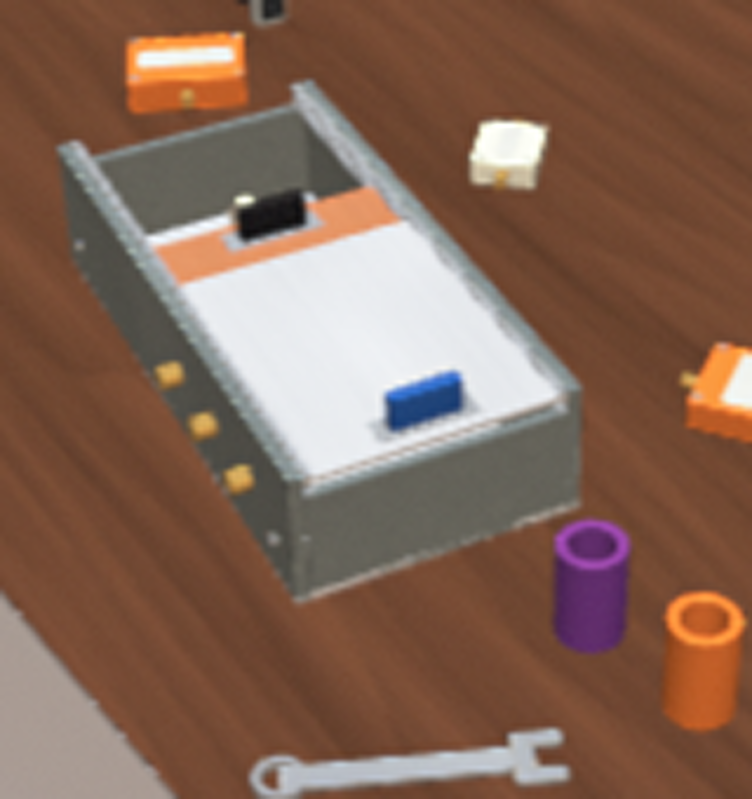

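The door is fully open and the silver door is shut. The wrist picture shows the post tip near (252,162) and the base disc near (259,159). I'll move the post nearer the image centre for a precise measurement.

Run:
```python
from h import *
snap('wrist','w4')
s=manip.sense();print(s['t'],s['tcp_pos'],R.from_quat(s['tool_rot']).as_matrix().round(4))
crop('w4',220,120,300,200,8,'c5')
im=cv2.imread('pics/w4.png');hsv=cv2.cvtColor(im,cv2.COLOR_BGR2HSV)
print(hsv[145,245],hsv[175,265],hsv[160,250])
```

```text
5.35 [ 0.57605973 -0.15287719  0.26536393] [[ 1.180e-01  9.930e-01 -1.200e-03]
 [ 9.930e-01 -1.180e-01 -1.080e-02]
 [-1.090e-02  1.000e-04 -9.999e-01]]
[ 19 111 204] [ 20 166 204] [ 18  63 158]
```

View pics/c5.png

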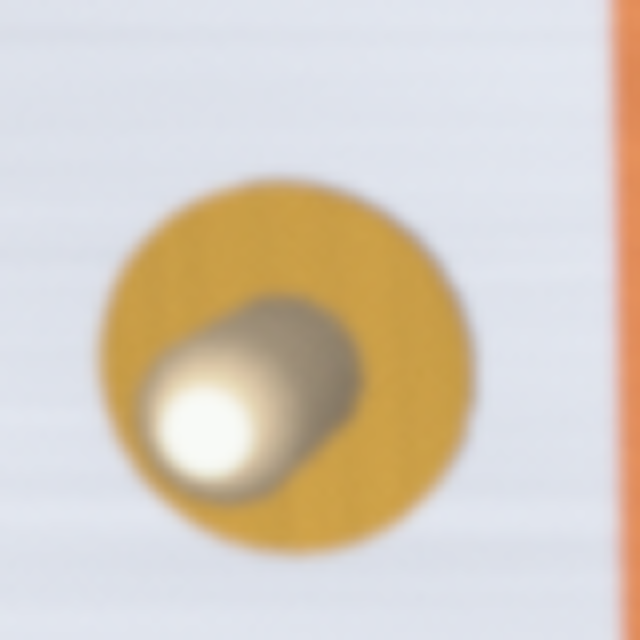

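Run:
```python
from h import *
print(onz('w4',255.4,165.2,.010),onz('w4',245.2,173.3,.064))
print('w2 tip',onz('w2',196,222,.064))
S=lambda u,v:(230+u/4.7,140+v/4.7)
o=onz('w4',250,169,.04); print(proj('s3',[o[0],o[1],.064]),S(243,203))
# box
for p in [(155,89),(180,261)]: print(onz('w4',*p,.099))
```

```text
[ 0.55716575 -0.23432168  0.01      ] [ 0.55797324 -0.23487662  0.064     ]
w2 tip [ 0.55906357 -0.23475223  0.064     ]
[281.9 182.3] (281.70212765957444, 183.1914893617021)
[ 0.46305712 -0.29566871  0.099     ]
[ 0.64157569 -0.31586862  0.099     ]
```

move_arm(
  deltas=[
    [[0.03,-0.005,0,7],[0.06,-0.01,0,14],[0.09,-0.016,0,21],[0.12,-0.022,0,28],[0.15,-0.028,0,35],[0.18,-0.034,0,42],[0.21,-0.038,0,49],[0.24,-0.043,0,56],[0.27,-0.048,0,63],[0.3,-0.054,0,70],[0.325,-0.058,0,77],[0.34,-0.061,0,84],[0.345,-0.062,0,90],[0.345,-0.062,0,90],[0.345,-0.062,0,90],[0.345,-0.062,0,90]],
  ],
  gripper=0.85,
)

```text
t: 6.68
tcp_pos: [0.5547, 0.1964, 0.2604]
tool_rot: [0.998, -0.058, -0.001, 0.006]
force: [-0.3, -0.2, -0.2]
finger_gap: 0.85
```

Run:
```python
from h import *
snap('wrist','w5')
s=manip.sense();print(s['t'],s['tcp_pos'],R.from_quat(s['tool_rot']).as_matrix().round(4))
```

```text
6.7333 [0.55491176 0.19621893 0.26072831] [[ 0.9931 -0.1171 -0.003 ]
 [-0.1171 -0.9931 -0.0114]
 [-0.0016  0.0116 -0.9999]]
```

View pics/w5.png

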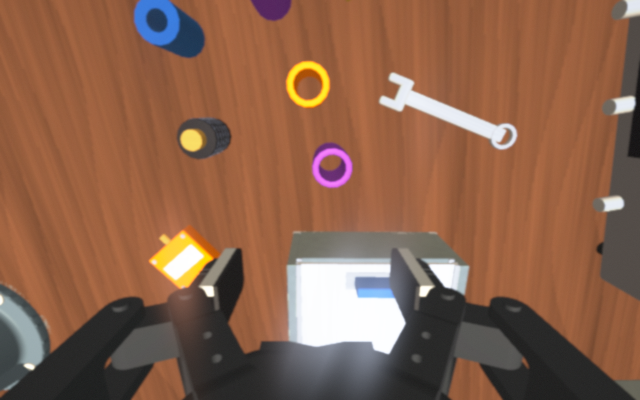

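The orange ring, a wide-bored tube, is at (308,85). The purple ring is at (332,167), the wrench jaw at (390,95) and the blue tube at (157,20).

Run:
```python
from h import *
crop('w5',270,50,350,130,8,'c6')
s=manip.sense();M=R.from_quat(s['tool_rot']).as_matrix()
p=onz('w5',308,85,.07);print(p)
p[2]=.10
print(M.T@(p-s['tcp_pos']))
print('purple',onz('w5',332,167,.07),'wrench',onz('w5',385,104,.005))
```

```text
[0.55719167 0.29570998 0.07      ]
[-0.00912528 -0.10093601  0.15958041]
purple [0.57274281 0.21016752 0.07      ] wrench [0.64732607 0.26872138 0.005     ]
```

View pics/c6.png

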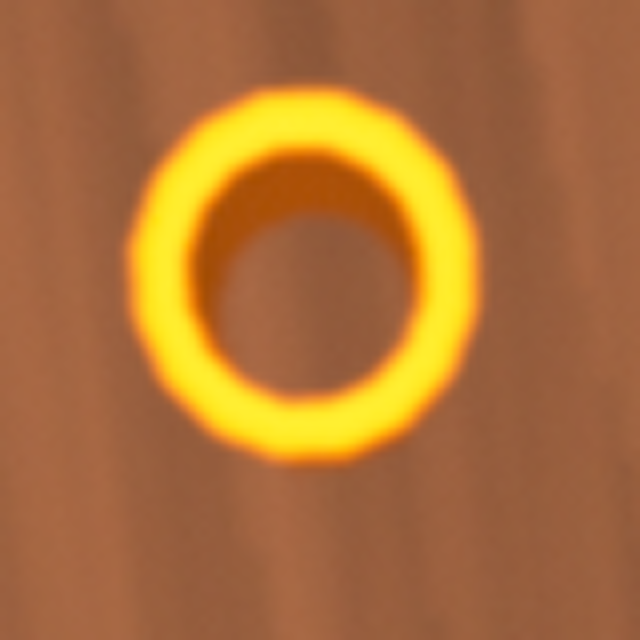

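Run:
```python
from h import *
s=manip.sense();M=R.from_quat(s['tool_rot']).as_matrix()
for z in (.13,.08,.041): print(M.T@(np.array([.5565,.2972,z])-s['tcp_pos']))
```

```text
[-0.01003597 -0.10198578  0.12956762]
[-0.00995387 -0.10256729  0.17956417]
[-0.00988984 -0.10302086  0.21856148]
```

move_arm(
  deltas=[
    [[-0.005,-0.04,0.02,0],[-0.01,-0.08,0.06,0],[-0.01,-0.102,0.1,0],[-0.01,-0.102,0.13,0],[-0.01,-0.102,0.13,0],[-0.01,-0.102,0.15,0],[-0.01,-0.1025,0.175,0],[-0.01,-0.103,0.2,0],[-0.01,-0.103,0.215,0],[-0.01,-0.103,0.2185,0],[-0.01,-0.103,0.2185,0]],
  ],
)

```text
t: 7.65
tcp_pos: [0.5564, 0.2959, 0.0408]
tool_rot: [0.998, -0.059, -0.002, 0.006]
force: [-0.4, 0.0, 0.1]
finger_gap: 0.848
```

move_arm(
  deltas=[
    [[0,0,0,0],[0,0,0,0],[0,0,0,0],[0,0,0,0],[0,0,0,0],[0,0,0,0],[0,0,0,0]],
  ],
  gripper=0.3,
  squeeze=40,
)

```text
t: 8.23
tcp_pos: [0.5577, 0.2959, 0.0428]
tool_rot: [0.998, -0.059, -0.0, 0.006]
force: [-1.0, -1.1, 6.6]
finger_gap: 0.511
```

Run:
```python
from h import *
s=manip.sense();print(s['t'],s['tcp_pos'],R.from_quat(s['tool_rot']).as_matrix().round(4),s['force'],s['finger_gap'])
snap('side','d5');crop('d5',180,200,340,360,4.8,'c7')
```

```text
8.2333 [0.55774415 0.29592144 0.04279831] [[ 9.931e-01 -1.175e-01 -1.200e-03]
 [-1.175e-01 -9.930e-01 -1.180e-02]
 [ 2.000e-04  1.190e-02 -9.999e-01]] [-1.01918683 -1.1263056   6.56398457] 0.510656574372076
```

View pics/c7.png

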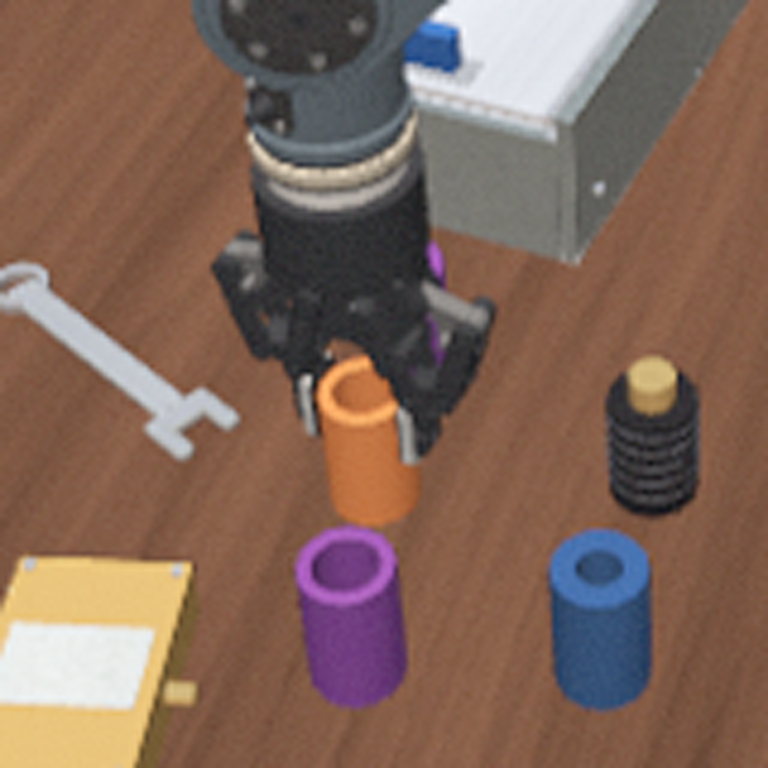

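Run:
```python
from h import *
s=manip.sense();M=R.from_quat(s['tool_rot']).as_matrix()
for p in ([.5577,.2959,.213],[.5578,-.2346,.213]): print(M.T@(np.array(p)-s['tcp_pos']))
```

```text
[ 6.22604773e-07  2.08341108e-03 -1.70189319e-01]
[ 0.06241148  0.5288624  -0.16394064]
```

move_arm(
  deltas=[
    [[0,0,-0.02,0],[0,0,-0.05,0],[0,0,-0.09,0],[0,0,-0.13,0],[0,0,-0.16,0],[0,0,-0.17,0],[0,0,-0.17,0]],
  ],
)

```text
t: 8.87
tcp_pos: [0.5595, 0.2987, 0.2163]
tool_rot: [0.998, -0.059, 0.003, 0.005]
force: [0.1, -0.8, -1.8]
finger_gap: 0.509
```

Run:
```python
from h import *
s=manip.sense();M=R.from_quat(s['tool_rot']).as_matrix();print(s['t'],s['tcp_pos'],M.round(4),s['force'],s['finger_gap'])
print(M.T@(np.array([.5578,-.2346,.213])-s['tcp_pos']))
snap('wrist','w6')
```

```text
8.8667 [0.55953684 0.29872516 0.21631655] [[ 0.9931 -0.1172  0.0057]
 [-0.1171 -0.9931 -0.0094]
 [ 0.0067  0.0087 -0.9999]] [ 0.07462435 -0.81421349 -1.83187108] 0.5089549621000571
[0.06072209 0.52980508 0.00831556]
```

View pics/w6.png

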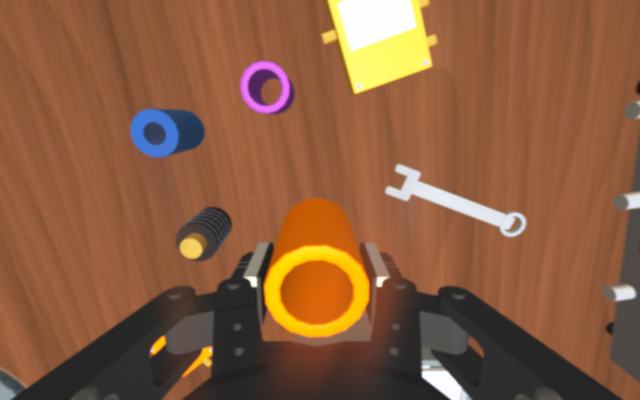

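The sleeve is held squarely in the jaws, its top ring centred near (317,292). Next is the carry over to the post.

move_arm(
  deltas=[
    [[0.003,0.02,0,0],[0.007,0.06,0,0],[0.012,0.1,0,0],[0.016,0.14,0,0],[0.021,0.18,0,0],[0.025,0.22,0,0],[0.03,0.26,0,0],[0.035,0.3,0,0],[0.039,0.34,0,0],[0.044,0.38,0,0],[0.048,0.42,0,0],[0.053,0.46,0,0],[0.057,0.5,0,0],[0.059,0.52,0,0],[0.061,0.53,0,0],[0.061,0.53,0,0],[0.061,0.53,0,0],[0.061,0.53,0,0]],
  ],
)

```text
t: 10.42
tcp_pos: [0.5556, -0.233, 0.2181]
tool_rot: [0.998, -0.058, -0.001, 0.004]
force: [-0.6, 1.6, -1.9]
finger_gap: 0.509
```

Run:
```python
from h import *
for i in range(3): snap('wrist','w7')
snap('scene','s7');snap('side','d7')
s=manip.sense();M=R.from_quat(s['tool_rot']).as_matrix();print(s['t'],s['tcp_pos'],M.round(4),s['force'],s['finger_gap'])
crop('w7',240,220,400,350,5,'c8');crop('d7',260,90,360,190,6,'c9');crop('s7',230,120,330,220,6,'c10')
```

```text
10.6667 [ 0.55655479 -0.23399118  0.21958421] [[ 9.933e-01 -1.154e-01  5.000e-04]
 [-1.154e-01 -9.933e-01 -1.110e-02]
 [ 1.700e-03  1.090e-02 -9.999e-01]] [-0.00968405 -0.39194345 -1.98524116] 0.508877057693032
```

View pics/c8.png

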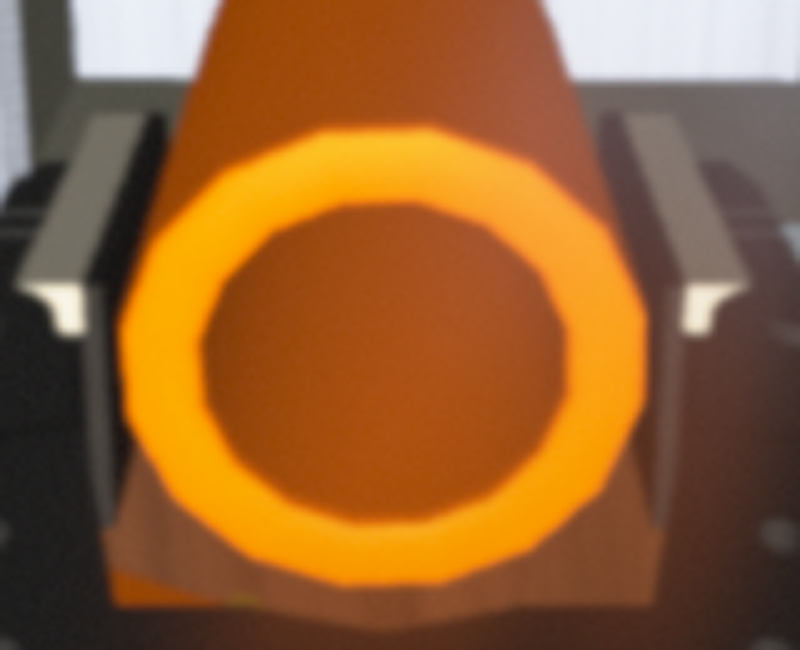

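View pics/c9.png

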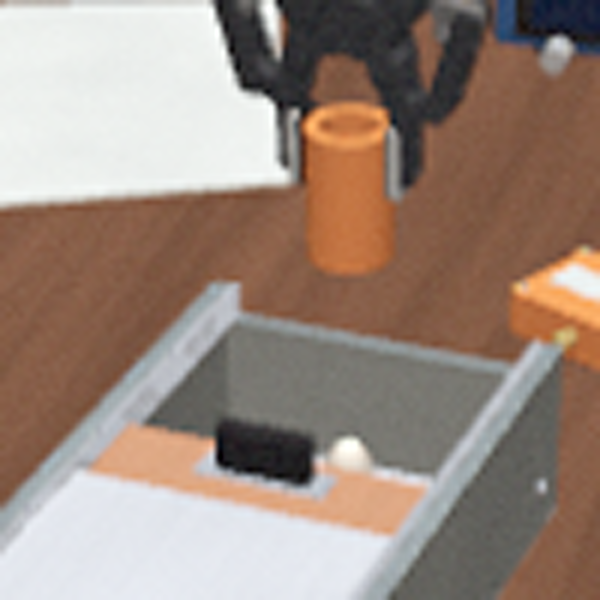

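View pics/c10.png

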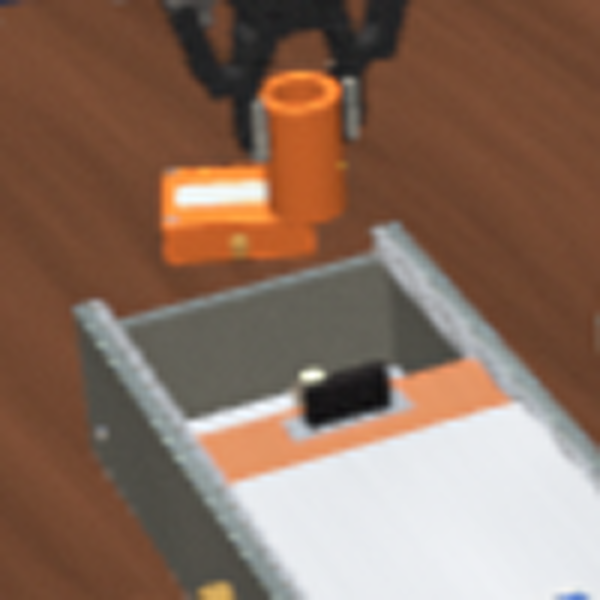

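Run:
```python
from h import *
s=manip.sense();M=R.from_quat(s['tool_rot']).as_matrix();t=s['tcp_pos'];print(t)
for f,p in [('w7',(316.2,290.9)),('d7',(317.6,110.6)),('s7',(279.9,135.2))]: print(f,onz(f,*p,.2468)-t)
q=onz('w7',316.2,290.9,.2468)
ax=R.from_quat(s['tool_rot']).apply([0,0,1])
for f in('d7','s7'): print(proj(f,q))
for z in (.125,.0535): print(M.T@(np.array([.5578,-.2346,z])-t), M.T@(np.array([.5578,-.2346,z])-np.array([q[0],q[1],t[2]])))
```

```text
[ 0.55655479 -0.23399118  0.21958421]
w7 [-0.00036155  0.00413297  0.02721579]
d7 [-0.00108342  0.00537925  0.02721579]
s7 [-0.00136871  0.00585515  0.02721579]
[317.5 110.4]
[279.4 135.1]
[ 0.00114224 -0.00057273  0.09458573] [0.00197821 0.00349067 0.0946316 ]
[ 0.00101759 -0.00135419  0.16608135] [0.00185356 0.00270921 0.16612722]
```

Run:
```python
from h import *
s=manip.sense();t=s['tcp_pos']
th=np.linspace(0,2*np.pi,60)
for f,u0,v0 in(('d7',260,90),('s7',230,120)):
  for oy in (.0013,.004,.0055):
    for z in (.2468,.1768):
        P=np.array([proj(f,[t[0]-.0007+.022*np.cos(a),t[1]+oy+.022*np.sin(a),z]) for a in th])
        P=(P-[u0,v0]+.5)*6
        print(f,oy,z,P.min(0).round(),P.max(0).round())
  m=cv2.imread(f'pics/{f}.png')[v0:v0+100,u0:u0+100];h=cv2.cvtColor(m,cv2.COLOR_BGR2HSV)
```

```text
d7 0.0013 0.2468 [304. 104.] [396. 143.]
d7 0.0013 0.1768 [307. 232.] [395. 274.]
d7 0.004 0.2468 [303. 106.] [394. 145.]
d7 0.004 0.1768 [305. 235.] [394. 277.]
d7 0.0055 0.2468 [302. 107.] [394. 146.]
d7 0.0055 0.1768 [304. 236.] [394. 278.]
s7 0.0013 0.2468 [256.  71.] [338. 111.]
s7 0.0013 0.1768 [265. 185.] [346. 226.]
s7 0.004 0.2468 [258.  73.] [341. 113.]
s7 0.004 0.1768 [268. 187.] [349. 229.]
s7 0.0055 0.2468 [259.  74.] [343. 115.]
s7 0.0055 0.1768 [269. 188.] [350. 230.]
```

move_arm(
  deltas=[
    [[0.002,0.003,0.02,0],[0.002,0.003,0.05,0],[0.002,0.0025,0.075,0],[0.002,0.0024,0.09,0],[0.002,0.0023,0.1,0],[0.002,0.0022,0.105,0],[0.002,0.0022,0.11,0],[0.002,0.0021,0.115,0],[0.002,0.0021,0.12,0],[0.002,0.0021,0.125,0],[0.002,0.0021,0.125,0]],
  ],
)

```text
t: 11.58
tcp_pos: [0.5581, -0.2375, 0.0941]
tool_rot: [0.998, -0.058, 0.0, 0.005]
force: [-0.1, -0.5, -1.8]
finger_gap: 0.506
```

Run:
```python
from h import *
s=manip.sense();M=R.from_quat(s['tool_rot']).as_matrix();print(s['t'],s['tcp_pos'],M.round(4),s['force'],s['ft_torque'],s['finger_gap'])
snap('wrist','w8');snap('scene','s8')
crop('w8',220,200,420,350,4,'c11');crop('s8',230,120,330,220,6,'c12')
```

```text
11.5833 [ 0.5580638  -0.23750327  0.09410618] [[ 9.933e-01 -1.154e-01 -2.000e-04]
 [-1.154e-01 -9.933e-01 -1.060e-02]
 [ 1.000e-03  1.050e-02 -9.999e-01]] [-0.12706372 -0.46818753 -1.77825905] [ 0.02599379 -0.01601047 -0.02694694] 0.505817191892703
```

View pics/c11.png

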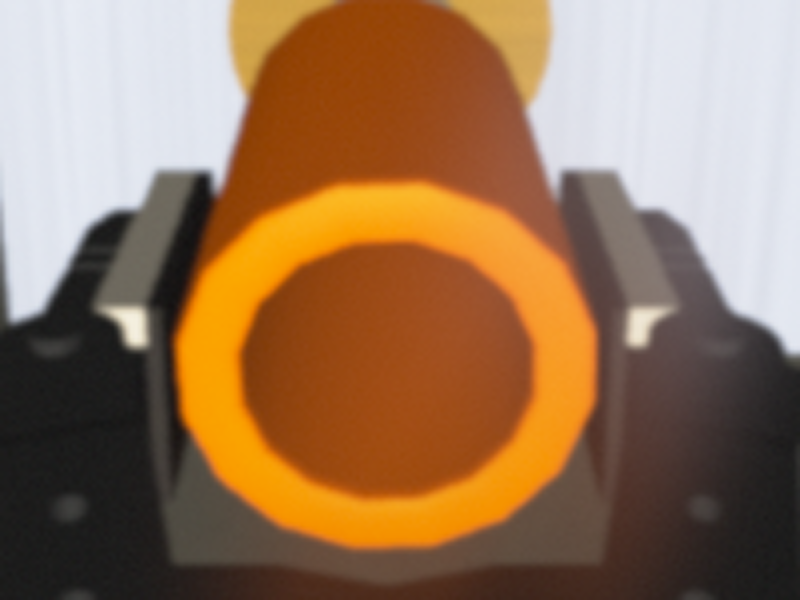

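View pics/c12.png

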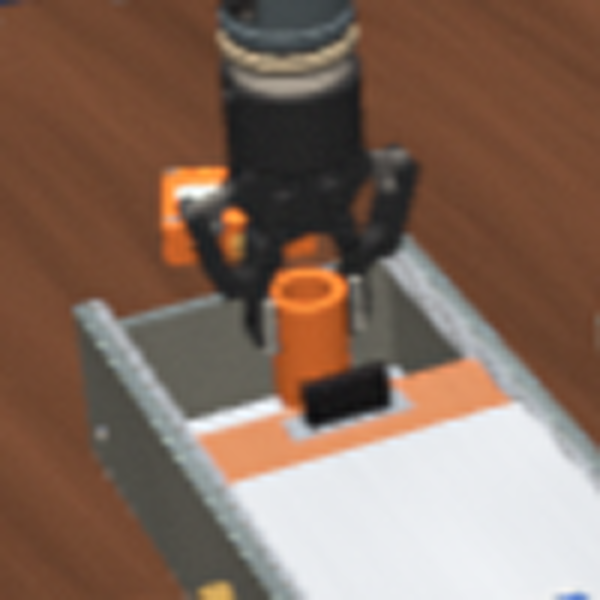

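The tip is inside the bore with no contact force. I'll lower it slowly.

move_arm(
  deltas=[
    [[0,0,0.005,0],[0,0,0.01,0],[0,0,0.015,0],[0,-0.0003,0.02,0],[0,-0.0003,0.024,0],[0,-0.0003,0.028,0],[0,-0.0004,0.032,0],[0,-0.0004,0.035,0],[0,-0.0004,0.035,0]],
  ],
)

```text
t: 12.43
tcp_pos: [0.5581, -0.2375, 0.0589]
tool_rot: [0.998, -0.058, 0.0, 0.005]
force: [-0.5, 0.3, -2.0]
finger_gap: 0.506
```

move_arm(
  deltas=[
    [[0,0,0.002,0],[0,0,0.004,0],[0,0,0.005,0],[0,0,0.006,0],[0,0,0.006,0],[0,0,0.006,0]],
  ],
)

```text
t: 12.93
tcp_pos: [0.5581, -0.2376, 0.053]
tool_rot: [0.998, -0.058, 0.0, 0.005]
force: [0.2, 0.1, -1.9]
finger_gap: 0.512
```

move_arm(
  deltas=[
    [[0,0,0.001,0],[0,0,0.0015,0],[0,0,0.002,0],[0,0,0.002,0]],
  ],
)

```text
t: 13.27
tcp_pos: [0.5582, -0.2377, 0.0528]
tool_rot: [0.998, -0.058, 0.0, 0.006]
force: [-2.3, 2.1, 8.2]
finger_gap: 0.51
```

It is seated, with an 8 N upward reaction at the expected height. I'll release and rise.

move_arm(
  deltas=[
    [[0,0,-0.001,0],[0,0,-0.001,0],[0,0,-0.001,0],[0,0,-0.001,0],[0,0,-0.001,0]],
  ],
  gripper=0.75,
)

```text
t: 13.68
tcp_pos: [0.5582, -0.2377, 0.0536]
tool_rot: [0.998, -0.058, 0.0, 0.005]
force: [-0.3, -1.0, -0.2]
finger_gap: 0.751
```

move_arm(
  deltas=[
    [[0,0,-0.01,0],[0,0,-0.025,0],[0,0,-0.05,0],[0,0,-0.08,0],[0,0,-0.11,0],[0,0,-0.14,0],[0,0,-0.18,0],[0,0,-0.18,0],[0,0,-0.18,0]],
  ],
)

```text
t: 14.43
tcp_pos: [0.5597, -0.2366, 0.2372]
tool_rot: [0.998, -0.058, 0.003, 0.007]
force: [0.5, 1.2, -0.5]
finger_gap: 0.756
```

Run:
```python
from h import *
s=manip.sense();M=R.from_quat(s['tool_rot']).as_matrix();print(s['t'],s['tcp_pos'],M.round(4),s['force'],s['finger_gap'])
snap('wrist','w9');snap('scene','s9')
crop('s9',230,120,330,220,6,'c13')
```

```text
14.4333 [ 0.55967198 -0.23657776  0.23723649] [[ 0.9933 -0.1152  0.0061]
 [-0.1151 -0.9932 -0.0149]
 [ 0.0077  0.0141 -0.9999]] [ 0.52201547  1.17579366 -0.54793323] 0.7555866415601731
```

View pics/w9.png

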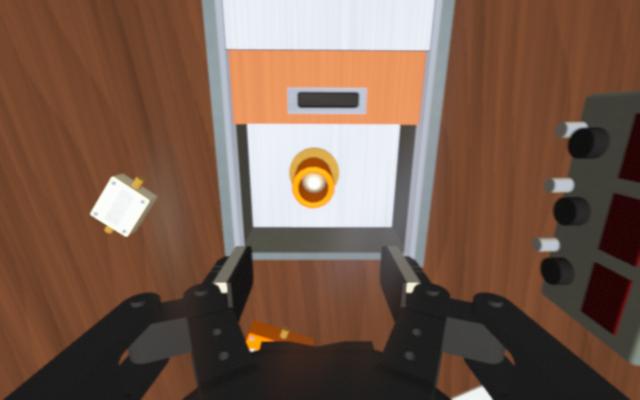

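View pics/c13.png

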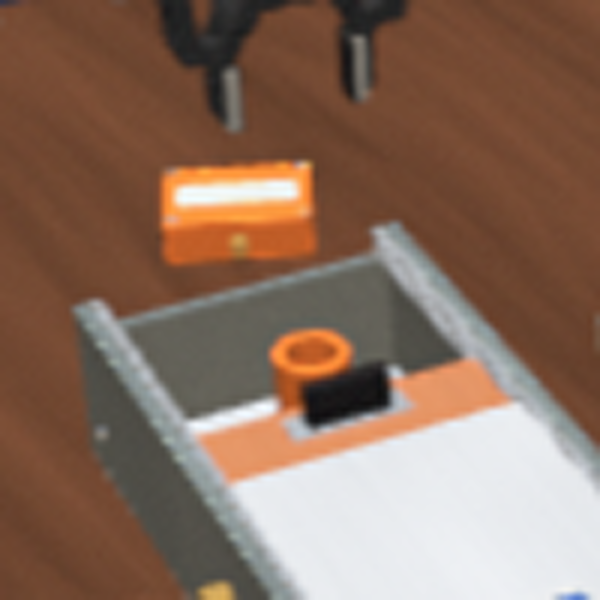

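The sleeve stands on the base with the post visible centred in its bore, at (314,183). Now I'll go back to the fin.

move_arm(
  deltas=[
    [[0.002,-0.02,0,-7],[0.004,-0.04,0,-14],[0.006,-0.06,0,-21],[0.008,-0.08,0,-28],[0.008,-0.0825,0,-35],[0.008,-0.0825,0,-42],[0.008,-0.0825,0,-49],[0.008,-0.0825,0,-56],[0.008,-0.0825,0,-63],[0.008,-0.0825,0,-70],[0.008,-0.0825,0,-77],[0.008,-0.0825,0,-84],[0.008,-0.0825,0,-90],[0.008,-0.0825,0,-90],[0.008,-0.0825,0,-90]],
  ],
  gripper=0.38,
)

```text
t: 15.78
tcp_pos: [0.5741, -0.1539, 0.2308]
tool_rot: [0.748, 0.664, -0.005, 0.002]
force: [0.8, -0.4, 0.1]
finger_gap: 0.379
```

Run:
```python
from h import *
snap('wrist','w10');snap('wrist','w10')
s=manip.sense();M=R.from_quat(s['tool_rot']).as_matrix();print(s['t'],s['tcp_pos'],M.round(4),s['force'],s['finger_gap'])
print(M.T@(np.array([.577,-.1555,.106])-s['tcp_pos']))
```

```text
15.8833 [ 0.57447492 -0.15406437  0.23148304] [[ 0.1174  0.9931 -0.0029]
 [ 0.993  -0.1174 -0.0095]
 [-0.0097 -0.0018 -1.    ]] [ 0.89519272 -0.12750471 -0.31161951] 0.379605907591601
[9.13821910e-05 2.89841408e-03 1.25483153e-01]
```

View pics/w10.png

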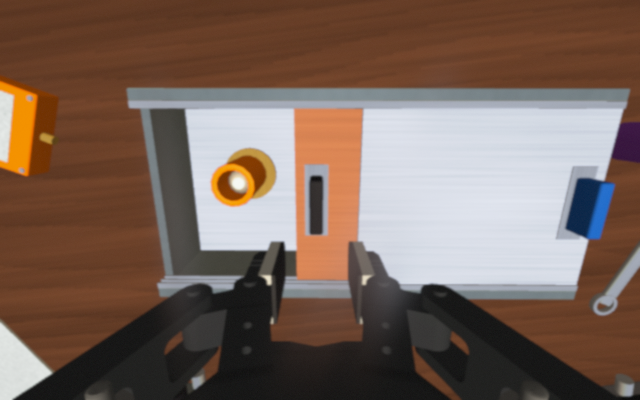

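move_arm(
  deltas=[
    [[0,0.003,0.03,0],[0,0.003,0.06,0],[0,0.003,0.09,0],[0,0.003,0.11,0],[0,0.003,0.12,0],[0,0.003,0.125,0],[0,0.003,0.125,0]],
  ],
)

```text
t: 16.47
tcp_pos: [0.5768, -0.1555, 0.1057]
tool_rot: [0.748, 0.664, -0.005, 0.002]
force: [0.6, 0.5, 0.2]
finger_gap: 0.383
```

move_arm(
  deltas=[
    [[0,0,0,0],[0,0,0,0],[0,0,0,0],[0,0,0,0],[0,0,0,0]],
  ],
  gripper=0,
  squeeze=40,
)

```text
t: 16.88
tcp_pos: [0.5778, -0.156, 0.1071]
tool_rot: [0.748, 0.664, -0.004, 0.003]
force: [0.1, -0.3, 4.4]
finger_gap: 0.128
```

move_arm(
  deltas=[
    [[-0.005,0,0,0],[-0.02,0,0,0],[-0.035,0,0,0],[-0.05,0,0.0005,0],[-0.065,-0.0005,0.0005,0],[-0.08,-0.0005,0.001,0],[-0.095,-0.0006,0.001,0],[-0.11,-0.0007,0.001,0],[-0.12,-0.0008,0.001,0],[-0.128,-0.0008,0.001,0],[-0.132,-0.0008,0.001,0],[-0.132,-0.0008,0.001,0]],
  ],
)

```text
t: 17.88
tcp_pos: [0.5617, -0.2895, 0.1072]
tool_rot: [0.748, 0.664, -0.004, 0.005]
force: [5.1, -3.0, -5.1]
finger_gap: 0.126
```

move_arm(
  deltas=[
    [[-0.004,0,0,0],[-0.007,0,0,0],[-0.01,0,0,0],[-0.012,0,0,0],[-0.012,0,0,0]],
  ],
)

```text
t: 18.3
tcp_pos: [0.561, -0.2952, 0.1071]
tool_rot: [0.749, 0.663, -0.001, 0.001]
force: [9.1, 15.5, 0.9]
finger_gap: 0.127
```

The door travelled 0.140 m and met the stop, with 15 N pushing back. I'll release and rise.

move_arm(
  deltas=[
    [[0,0,0,0],[0,0,0,0],[0,0,0,0],[0,0,0,0]],
  ],
  gripper=0.35,
)

```text
t: 18.63
tcp_pos: [0.5604, -0.2959, 0.1073]
tool_rot: [0.748, 0.663, -0.001, 0.001]
force: [-0.8, -0.9, 0.1]
finger_gap: 0.349
```

move_arm(
  deltas=[
    [[0,0,-0.02,0],[0,0,-0.05,0],[0,0,-0.09,0],[0,0,-0.13,0],[0,0,-0.16,0],[0,0,-0.16,0],[0,0,-0.16,0],[0,0,-0.16,0]],
  ],
)

```text
t: 19.3
tcp_pos: [0.5595, -0.2957, 0.2668]
tool_rot: [0.749, 0.663, -0.002, 0.0]
force: [0.3, -0.0, -0.2]
finger_gap: 0.35
```

Run:
```python
from h import *
for i in range(4): snap('wrist','w11')
snap('scene','s11');snap('side','d11')
s=manip.sense();print(s['t'],s['tcp_pos'],s['force'],abs(s['qd']).max())
crop('d11',220,110,370,260,4,'c14')
for p,z in (((311,202),.116),):pass
a=cv2.imread('pics/s11.png');cv2.imwrite('pics/s11b.png',a)
```

```text
19.6 [ 0.55996019 -0.29526881  0.26587503] [ 0.16308313  0.91453972 -0.12642569] 0.006334067628370382
```

View pics/w11.png

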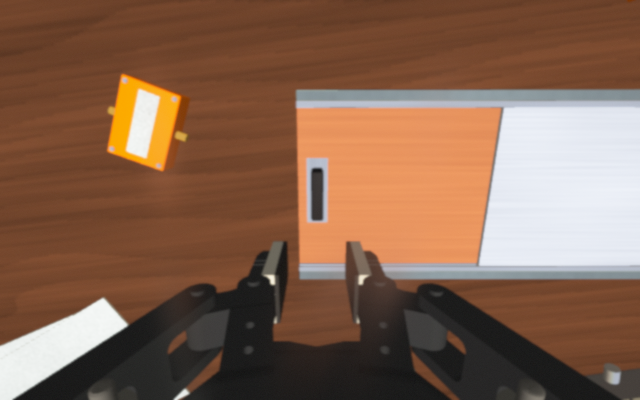

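View pics/c14.png

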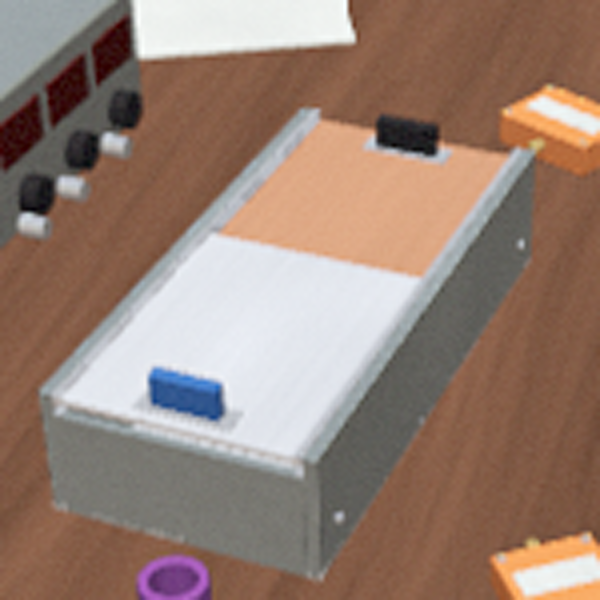

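View pics/s11.png

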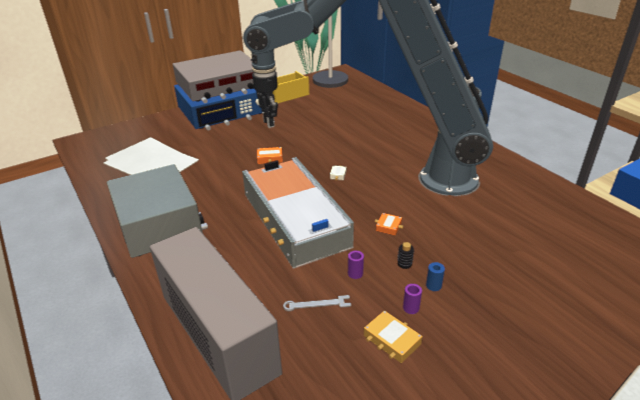

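The copper door is now flush over the end wall, its edge at column 298 in the wrist picture. The silver door's edge and fin are unmoved, and the other bench items are where they began. I'll hand in.

```bash
python3 -c "
from h import *
print(manip.sign_off())"
```

```text
the job is handed in; nothing more can be done
None
```

I handed the job in at about 19.6 s of the 72 s allowed; the hand-in reports no verdict.

**What I did:**
- Slid the copper door open to its stop, which pushed back with about 23 N.
- Gripped the orange sleeve and lowered it over the post until it sat on the brass base, with an 8 N seating force at the expected height.
- Let go, then pulled the copper door shut. It travelled 0.140 m and met the stop with about 15 N.

**Last checks:**
- **Sleeve:** pictures taken before closing showed the post centred in the bore.
- **Doors:** the final pictures show the copper door flush with the box end and the silver door where it started.
- **Bench:** by eye, nothing else on the bench has moved, and the gripper is clear of everything.

**What disagreed:** the three cameras differed by about 1 to 2 mm on where the sleeve sat in the grip, and the measurement before the grasp differed by about 3 mm. I took a middle value, and the sleeve went down with no noticeable side force.

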